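# Click the coffee counter back to zero

### The arm

A 6-joint arm with a two-finger parallel gripper is mounted at the origin on a cart in front of the work surface, level with it; the furniture and walls round the work are solid. World frame = base frame: x ahead of the robot, y to its left, z up, the work surface at z = 0. Lengths are in m, angles in rad, forces in N, time in s.
With the tool pointing down it reaches from about 0.425 to 0.95 m from the base axis. Payload 3.5 kg.
Tool frame: the origin (TCP) lies on the centre line of the jaws, within the pads' length; the fingertips stand 14 mm ahead of it and the grasp point (between the pads) lies 5 mm behind it (ctrl.tip_reach is the distance from the TCP to the fingertips, in m); z points along the fingers, y is the line along which they close (so a half turn about z gives the same grasp; the last joint's range is limited). The gripper opens to 85 mm and grips with 20 to 120 N. Pads are 22 mm wide; open, the fingers measure 114 mm over their backs; the gripper's body (76 mm by 85 mm) begins 54 mm behind the grasp point. The pads swing forward as they close: fully open they stand 13 mm farther back than shut.
Start: joints at [1.182, 0.286, 1.577, -0, 1.279, -0.15], TCP at [0.16, 0.656, 0.245] pointing down, gripper open.
Joint ranges: [-2.77, 2.77], [-0.9, 2.22], [0.21, 2.48], [-1.53, 4.67], [0.24, 2.81], [-2.84, 2.84]. Speed limits (rad/s): [2.79, 2.79, 3.14, 3.14, 3.14, 3.14].

### API

Orientations are given as a unit quaternion [x, y, z, w].
In Python, from plant import get_state, imaging, workorder, ctrl gives the robot as it stands. The module is installed in compiled form; this text tells all that it offers.
- The arm moves only by the shell command python3 -m jog 'ROWS' [FORCE]. ROWS is JSON, a list of rows, each a list of 7 numbers: the closure, from 0 (fully open) to 1 (shut), then the shift along the tool's x, y, z in mm, then the turn, a rotation vector about the tool's x, y, z in rad. In form: [[gripper, tx, ty, tz, ax, ay, az], ...]. A call has 1 to 12 rows; each row is the pose to reach, as a shift and turn from the pose commanded when the call began, along the tool's axes at that moment; what a row does not reach only later rows make up. A row lasts 1/10 s, in which the tool goes at most 50 mm and 8.59 degrees, less where a joint would pass 70% of its speed; a pose out of reach is approached as far as the arm can. A call with a gripper value outside its range is refused whole. The fingers move at their own pace and stop on an object; FORCE is the grip in N (left out, the last holds). Time passes only in rows, so rows that repeat a pose let the fingers close. It gives the time, the measured TCP pose, the force, the opening and the grip force at its end, in the units of the state.
- get_state(): the state, without advancing time (a new reading comes with each control period).
- imaging.read_camera(name): name is "scene" or "top"; returns a dict with "image" (400x640x3 uint8, blue, green, red), "fx", "fy", "cx", "cy" (pixels), "k1" (the pictures are not rectified: a ray, as slopes to the right and down, at radius r is drawn at 1 + k1 r^2 times it, then the intrinsics apply), "R" (3x3) and "t" (3): a world point X has camera coordinates R X + t. Camera axes: x right, y down, z forward; pixel columns grow to the right and rows downward; lengths in m; the calibration is good to about 2 mm. A picture is of the moment at which its call begins. There is no depth.
- workorder.sign_off(): hands the job in; it is judged then, once.
The state is a dict: "time": time; "qpos": joint angles; "dq": joint speeds; "joint_efforts": joint torques, N m; "eef_pos": TCP position; "tcp_rot": TCP orientation; "contact_force": force on the tool from outside, world axes, zero at the start; "wrist_torque": the same for the moment, N m; "opening": opening from 0.0 (shut) to 1.0 (fully open); "finger_force": force on a finger pad.
Only numpy, scipy, OpenCV 4.12 (cv2) and the standard library are available. Lean on these libraries where they do the work, as an engineer would, in place of code of your own. Each camera call takes 0.05 s, during which the arm holds its last target. There are 200 camera calls.

### The job

The coffee machine has just been descaled, so bring the white click counter back to zero: with the fingertips, gently flick the edge of its star wheel forwards (the way the chevrons on its cap point, counter-clockwise seen from above) one click at a time, letting it come to rest at every click, until its red tooth stands at the black pointer, and do not let it go past. Leave the blue counter as it is, and do not move or pick up the cups, the capsule or the spoon; nothing needs gripping.

Things in the scene. Friction and masses are not known exactly. Their poses are not given: they have to be found in the camera images.
- white_counter: white click counter, fixed (cannot slide or lift). Origin: on the wheel axis at the underside; z up. Grey stand: foot 84 mm across to z = 5 mm, then 66 narrowing to 62 mm up to z = 42 mm; flat six-toothed white star wheel above; over it a fixed white cap 54 mm across, z = 64 to 73 mm. Black pointer bar on the cap, top at z = 76 mm, points along own -x (to 38 mm from the axis)
- white_wheel_axis (a point): centre of the white wheel, on its upright axis, mid thickness (z = 53 mm). Wheel: z = 46 to 60 mm, hub 58 mm across, six radial teeth 60 degrees apart, 10 mm wide with round tips, reaching 50 mm from the axis; at each click one tooth stands under the pointer. Neighbouring tips are 40 mm apart in the clear; gaps are open from above and beside; only teeth lie over 38 mm from the axis above z = 12 mm
- white_wheel (a joint): turn in rad, + = forwards (counter-clockwise from above); 0 = red tooth at the pointer; a click is 1.047 rad. At the start it rests on a click, 2, 3 or 4 clicks short. Sprung detent: 2 to 6 N at a tooth tip moves it; pushed a little over half a click (30 degrees) it snaps to the next click by itself, unless a finger blocks it, and stays. Stops at -4.8 and 1.6
- white_wheel_red_tip (a point): outer end of the red tooth of the white wheel, 50 mm from the axis, at mid thickness of the wheel (53 mm above the worktop)
- blue_counter: the same counter in blue, to be left alone: blue wheel (also with one red tooth) and blue cap, same sizes and same origin as the white one; its centre is at least 0.20 m from the white one's
- blue_wheel_red_tip (a point): outer end of the red tooth of the blue wheel, 50 mm from the axis, 53 mm above the worktop; must stay where it is
- black_cup: small espresso cup, black above and cream below, 60x84x53 mm high, loose; origin at the centre of its underside
- white_cup: small cream-white espresso cup, 58x82x49 mm high, loose; origin at the centre of its underside
- green_capsule: green coffee capsule standing on its lid, 37 mm across, 29 mm high, loose; origin at the centre of its underside
- teaspoon: metal teaspoon lying flat left of the counters, 136x28x13 mm high, long axis its own x, loose; origin at the centre of its underside

How it is judged:
By the outcome, as a careful person would: the job done as asked, in the order asked, and still so for the second after the job is handed in, with the robot touching nothing.
It also fails if it takes over 72 s, if anything falls off the work surface, if the arm or the gripper's body presses on something with over 40 N, if the wrist force passes 120 N, or if a joint passes its speed limit or range.

## Working session

There is one attempt and no reset: what is moved stays moved. The work goes in short steps, Python scripts to look and compute and a shell command to move; the robot and the scene stay as the last step left them, time stands still between calls to the robot, and variables do not carry over. Pictures are saved under pics/ and viewed, at most 10 in all, crops included, and the job is handed in when it is done.

```bash
mkdir -p pics
cat > h.py <<'E'
import numpy as np, cv2
from plant import get_state, imaging, workorder, ctrl
def cam(n):
    return imaging.read_camera(n)
def ray(c,u,v):
    d=np.array([(u-c["cx"])/c["fx"],(v-c["cy"])/c["fy"]]); s=d.copy()
    for _ in range(20): s=d/(1+c["k1"]*(s@s))
    R=np.array(c["R"]);t=np.array(c["t"]).ravel()
    return -R.T@t, R.T@np.array([s[0],s[1],1])
def onz(c,u,v,z):
    o,d=ray(c,u,v); return o+d*(z-o[2])/d[2]
def proj(c,X):
    p=np.array(c["R"])@np.array(X)+np.array(c["t"]).ravel(); s=p[:2]/p[2]; s=s*(1+c["k1"]*(s@s))
    return s*[c["fx"],c["fy"]]+[c["cx"],c["cy"]]
E
python3 - <<'E'
from h import *
for n in("scene","top"):
    c=cam(n); cv2.imwrite(f"pics/{n}0.png",c["image"]); np.save(n+"0",c,allow_pickle=True)
    print(n,-np.array(c["R"]).T@np.array(c["t"]).ravel())
s=get_state(); print(s["time"],s["eef_pos"],s["tcp_rot"],ctrl.tip_reach)
E
```

```text
scene [-0.20339686 -0.36532271  0.98499744]
top [0.38765409 0.06076336 0.93107241]
0.1 [0.15943069 0.65532061 0.24407043] [ 1.19125650e-01  9.92878617e-01 -1.02862603e-03 -2.69707927e-04] 0.014
```

View pics/scene0.png

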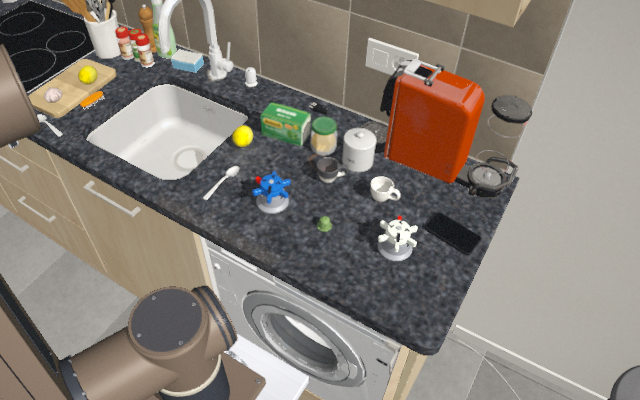

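View pics/top0.png

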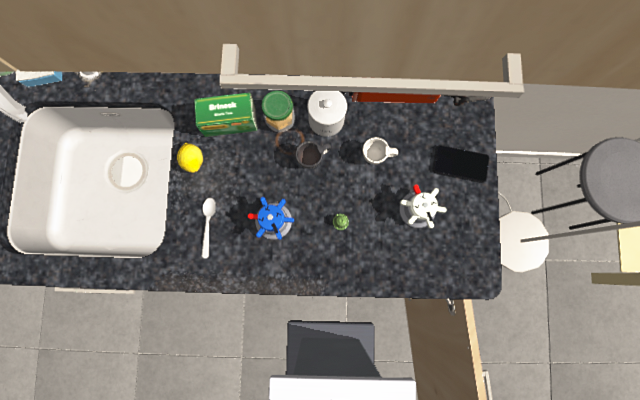

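The white counter is at about (423,208) in the top view, with its red tooth at (417,188). The blue counter is at (271,218), the white cup at (376,150), the capsule at (341,222), and the spoon at (208,225). I'll zoom in on the white counter.

Run:
```python
from h import *
a=np.load("top0.npy",allow_pickle=True).item(); b=np.load("scene0.npy",allow_pickle=True).item()
A=cv2.resize(a["image"][178:238,393:453],(480,480),interpolation=cv2.INTER_CUBIC)
B=cv2.resize(b["image"][208:268,367:407+20],None,fx=5,fy=8) if 0 else cv2.resize(b["image"][206:266,367:407],(320,480),interpolation=cv2.INTER_CUBIC)
cv2.imwrite("pics/crop0.png",np.hstack([A,B]))
im=a["image"].astype(int); B_,G,R=im[...,0],im[...,1],im[...,2]
m=(R>130)&(G<80)&(B_<80)
n,l,s,ce=cv2.connectedComponentsWithStats(m.astype(np.uint8))
for i in range(1,n):
    if s[i,4]>4: print(ce[i],s[i,4],onz(a,*ce[i],.053))
for z in(.0,.053,.073): print(z,onz(a,423,208,z))
for nm,u,v,z in(("wcup",376,150,.049),("caps",341,222,.03),("blue",271,218,.07)):print(nm,onz(a,u,v,z))
```

```text
[437.  98.] 7 [ 0.78051526 -0.20321563  0.053     ]
[416.74 188.58] 50 [ 0.56722838 -0.15336306  0.053     ]
[252.125 215.75 ] 48 [0.49703077 0.20454251 0.053     ]
0.0 [ 0.5326693  -0.18038519  0.        ]
0.053 [ 0.52441451 -0.16665814  0.053     ]
0.073 [ 0.5212995  -0.16147812  0.073     ]
wcup [ 0.65344948 -0.06368051  0.049     ]
caps [0.49148322 0.01063785 0.03      ]
blue [0.49124746 0.16145047 0.07      ]
```

View pics/crop0.png

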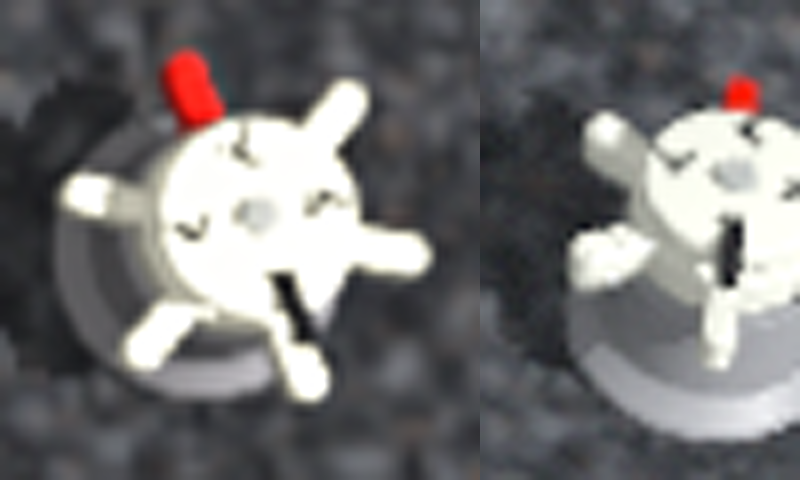

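The red tooth is opposite the pointer, so the wheel is 3 clicks short. In the crop the tooth tips are at about (185,65) red, (350,95), (420,255), (310,385), (140,355) and (80,192). The pointer runs from the cap towards (310,385). Next I'll compute the axis and the approach in tool axes.

Run:
```python
from h import *
a=np.load("top0.npy",allow_pickle=True).item();b=np.load("scene0.npy",allow_pickle=True).item()
P=[onz(a,393+(x+.5)/8-.5,178+(y+.5)/8-.5,.057)[:2] for x,y in[(185,60),(355,92),(425,257),(312,390),(135,360),(72,192)]]
P=np.array(P); C=P.mean(0); d=P-C
print("C",C,"r",np.linalg.norm(d,axis=1),"ang",np.degrees(np.arctan2(d[:,1],d[:,0])))
print("hub disc top/scene",onz(a,393+255.5/8-.5,178+212.5/8-.5,.073),onz(b,367+737.5/8-60-.5,206+174.5/8-.5,.073))
s=get_state();x,y=s["tcp_rot"][:2]
ex=np.array([2*x*x-1,2*x*y]);ey=np.array([2*x*y,2*y*y-1])
print("ey ang",np.degrees(np.arctan2(ey[1],ey[0])))
w=C+(37+14.5+30)/1e3*ey-.030*ex   # outside, behind the tooth
for tgt in (w,):
    D=tgt-np.array(s["eef_pos"][:2]); print(tgt,"tool mm",D@ex*1e3,D@ey*1e3,"down to z.06:",(s["eef_pos"][2]-.06)*1e3)
```

```text
C [ 0.52907205 -0.16681432] r [0.04810719 0.04820402 0.0491702  0.0478751  0.04902254 0.04858157] ang [  20.26057047  -38.78386636  -98.90667974 -159.24520409  140.63817013
   81.02755084]
hub disc top/scene [ 0.52989757 -0.16468579  0.073     ] [ 0.52960442 -0.16217277  0.073     ]
ey ang 76.31668879141206
[ 0.5774998  -0.09472427] tool mm -583.6301176353425 -629.8593430564385 down to z.06: 184.07042627533895
```

```bash
python3 -m jog '[[1,-28,-30,0,0,0,0],[1,-60,-65,0,0,0,0],[1,-100,-105,0,0,0,0],[1,-140,-150,0,0,0,0],[1,-175,-190,0,0,0,0],[1,-210,-225,0,0,0,0],[1,-245,-262,0,0,0,0],[1,-280,-300,0,0,0,0],[1,-310,-335,0,0,0,0],[1,-340,-368,0,0,0,0],[1,-365,-390,0,0,0,0],[1,-383,-408,0,0,0,0]]' 20; python3 -m jog '[[1,-20,-22,0,0,0,0],[1,-50,-55,0,0,0,0],[1,-85,-92,0,0,0,0],[1,-120,-130,0,0,0,0],[1,-150,-165,0,0,0,0],[1,-175,-192,10,0,0,0],[1,-190,-210,25,0,0,0],[1,-198,-218,45,0,0,0],[1,-200,-220,70,0,0,0],[1,-200,-220,90,0,0,0],[1,-200,-220,95,0,0,0],[1,-200,-220,95,0,0,0]]'
python3 - <<'E'
from h import *
s=get_state();x,y=s["tcp_rot"][:2];ex=np.array([2*x*x-1,2*x*y]);ey=np.array([2*x*y,2*y*y-1])
D=np.array(s["eef_pos"][:2])-[.5295,-.165];print(s["eef_pos"],s["tcp_rot"],D@ex*1e3,D@ey*1e3,s["time"])
for n in("scene","top"):
    c=cam(n);np.save(n+"1",c,allow_pickle=True);u,v=map(int,proj(c,(.5295,-.165,.06)))
    cv2.imwrite(f"pics/{n}1.png",cv2.resize(c["image"][v-55:v+45,u-50:u+50],(400,400),interpolation=2))
cv2.imwrite("pics/c1.png",np.hstack([cv2.imread("pics/scene1.png"),cv2.imread("pics/top1.png")]))
E
```

```text
time: 1.3
eef_pos: [0.4363, 0.166, 0.2451]
tcp_rot: [0.121, 0.993, -0.0, 0.0]
contact_force: [0.7, -0.3, -0.2]
opening: -0.002
finger_force: 0.0
time: 2.5
eef_pos: [0.5767, -0.0919, 0.1491]
tcp_rot: [0.119, 0.993, 0.0, -0.001]
contact_force: [0.9, 0.9, 0.5]
opening: 0.004
finger_force: 0.0
[ 0.57673572 -0.09192733  0.14907684] [ 1.19108030e-01  9.92880300e-01  2.99956601e-04 -1.37773805e-03] -28.612332929505417 82.17124933111353 2.5
```

View pics/c1.png

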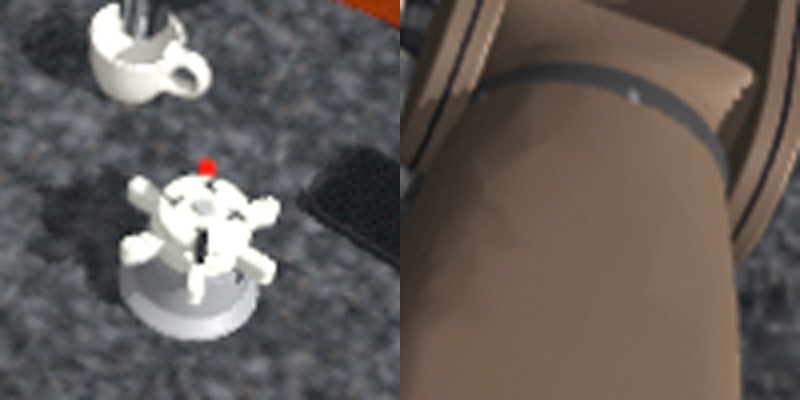

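The scene view shows the wheel clearly: red tip at (207,167) in the crop, and the fingertips are above and behind it, clear of the cup. The arm hides the top view. I'll lower the fingers beside the wheel and move into the gap.

```bash
python3 -m jog '[[1,0,0,30,0,0,0],[1,0,0,60,0,0,0],[1,0,0,80,0,0,0],[1,0,0,89,0,0,0],[1,0,0,89,0,0,0],[1,0,-8,89,0,0,0],[1,0,-16,89,0,0,0],[1,0,-24,89,0,0,0],[1,0,-30,89,0,0,0],[1,0,-30,89,0,0,0],[1,0,-30,89,0,0,0]]'; python3 -m jog '[[1,5,0,0,0,0,0],[1,10,0,0,0,0,0],[1,15,0,0,0,0,0],[1,19,0,0,0,0,0],[1,23,0,0,0,0,0],[1,23,0,0,0,0,0]]'
python3 - <<'E'
from h import *
s=get_state();x,y=s["tcp_rot"][:2];ex=np.array([2*x*x-1,2*x*y]);ey=np.array([2*x*y,2*y*y-1])
D=np.array(s["eef_pos"][:2])-[.5295,-.165];print(s["eef_pos"],D@ex*1e3,D@ey*1e3)
c=cam("scene");u,v=map(int,proj(c,(.5295,-.165,.06)))
cv2.imwrite("pics/s2.png",cv2.resize(c["image"][v-45:v+35,u-40:u+40],(560,560),interpolation=2))
E
```

```text
time: 3.7
eef_pos: [0.5704, -0.1217, 0.0615]
tcp_rot: [0.12, 0.993, 0.0, 0.0]
contact_force: [0.1, -0.1, -0.2]
opening: 0.002
finger_force: 0.0
time: 4.3
eef_pos: [0.5484, -0.1159, 0.0615]
tcp_rot: [0.119, 0.993, -0.0, 0.001]
contact_force: [3.7, -0.6, -2.3]
opening: -0.002
finger_force: 1.6
[ 0.54843791 -0.11585135  0.06149202] -6.768802755133892 52.23413520342392
```

View pics/s2.png

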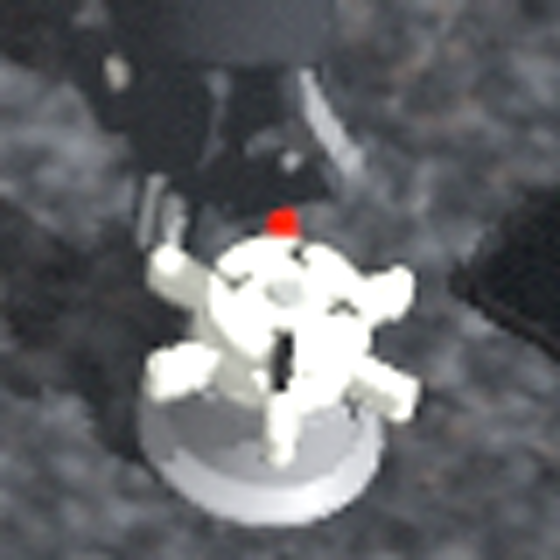

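The finger touches the back of the tooth at (175,265) with about 4 N, as predicted. I'll push through and on until it clears the tooth, then move outward.

```bash
python3 -m jog '[[1,4,0,0,0,0,0],[1,8,0,0,0,0,0],[1,12,0,0,0,0,0],[1,16,0,0,0,0,0],[1,20,0,0,0,0,0],[1,24,0,0,0,0,0],[1,24,0,0,0,0,0]]'
cat > look.py <<'E'
from h import *
import sys
s=get_state();x,y=s["tcp_rot"][:2];ex=np.array([2*x*x-1,2*x*y]);ey=np.array([2*x*y,2*y*y-1])
D=np.array(s["eef_pos"][:2])-[.5295,-.165];print("tool rel axis",D@ex*1e3,D@ey*1e3,s["eef_pos"][2],s["time"])
c=cam("scene");u,v=map(int,proj(c,(.5295,-.165,.06)))
im=c["image"][v-45:v+35,u-40:u+40].astype(int)
ys,xs=np.nonzero((im[...,2]>120)&(im[...,1]<80)&(im[...,0]<80))
if len(xs):
    P=onz(c,xs.mean()+u-40,ys.mean()+v-45,.055)[:2]-[.5295,-.165]
    print("red",len(xs),"crop",xs.mean()*7,ys.mean()*7,"r",np.linalg.norm(P),"ang",np.degrees(np.arctan2(P[1],P[0])))
if len(sys.argv)>1: cv2.imwrite(f"pics/{sys.argv[1]}.png",cv2.resize(c["image"][v-45:v+35,u-40:u+40],(560,560),interpolation=2))
E
python3 look.py s3
```

```text
time: 5.05
eef_pos: [0.5229, -0.1096, 0.0606]
tcp_rot: [0.119, 0.993, 0.0, -0.002]
contact_force: [-0.5, 0.3, -1.1]
opening: 0.003
finger_force: 0.0
tool rel axis 19.471172213195864 52.28450889835396 0.060572207493995424 5.05
```

View pics/s3.png

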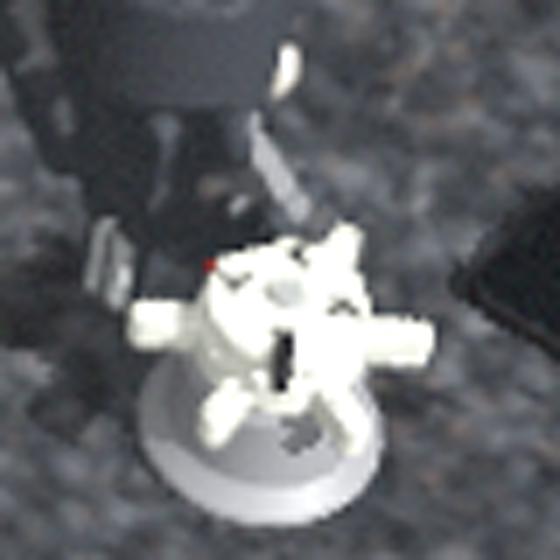

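The wheel is about half a click on: the pushed tooth is at (160,320), the red tooth is hidden behind the cap's left edge, and the force is near zero. I'll push on a little.

```bash
python3 -m jog '[[1,4,0,0,0,0,0],[1,8,0,0,0,0,0],[1,12,0,0,0,0,0],[1,12,0,0,0,0,0],[1,12,8,0,0,0,0],[1,12,16,0,0,0,0],[1,12,24,0,0,0,0],[1,12,30,0,0,0,0],[1,12,30,0,0,0,0],[1,12,30,0,0,0,0],[1,12,30,0,0,0,0]]'; python3 look.py s4
```

```text
time: 6.2
eef_pos: [0.5202, -0.0784, 0.0613]
tcp_rot: [0.119, 0.993, -0.0, -0.0]
contact_force: [0.2, -0.1, -0.4]
opening: -0.001
finger_force: 0.0
tool rel axis 29.51140158698035 81.974283281742 0.06130632185407117 6.2
red 52 crop 177.55769230769232 266.40384615384613 r 0.041925844032654466 ang 84.10498770441232
```

View pics/s4.png

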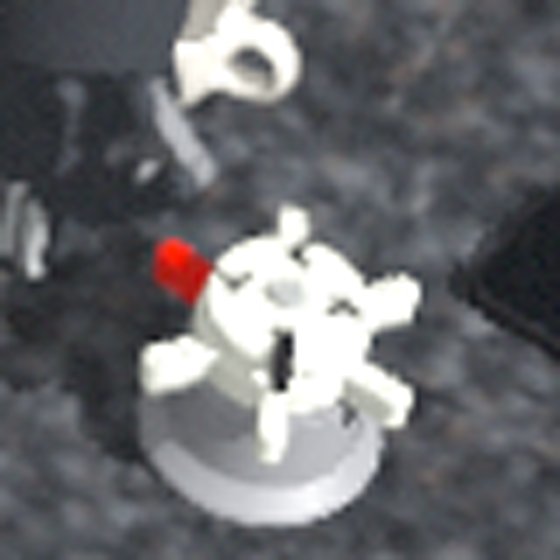

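One click is done: the red tooth is at (180,268), upper left, and one tooth is roughly under the pointer. I'll bring the fingers back outside the wheel and check that it's at rest.

```bash
python3 -m jog '[[1,-12,0,0,0,0,0],[1,-30,0,0,0,0,0],[1,-48,0,0,0,0,0],[1,-58,0,0,0,0,0],[1,-58,0,0,0,0,0],[1,-58,0,0,0,0,0],[1,-58,0,0,0,0,0]]'; python3 look.py s5
```

```text
time: 6.95
eef_pos: [0.5758, -0.0918, 0.0609]
tcp_rot: [0.119, 0.993, 0.0, -0.001]
contact_force: [-0.6, -0.4, -0.1]
opening: -0.001
finger_force: 0.0
tool rel axis -27.61498071610919 82.09699412747827 0.06090303770361488 6.95
red 51 crop 177.05882352941177 266.27450980392155 r 0.042088181123447886 ang 84.18099893143935
```

View pics/s5.png

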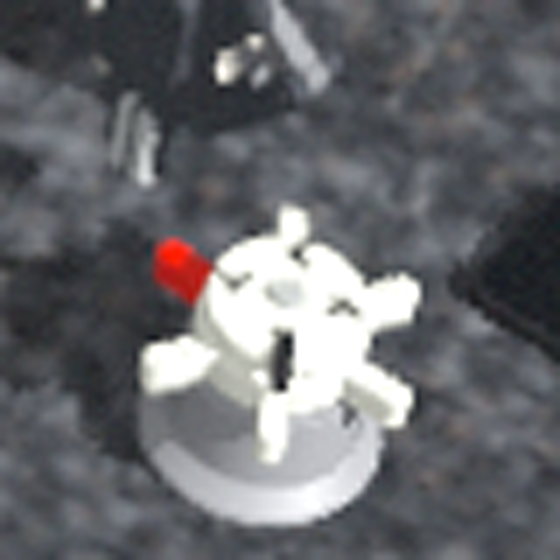

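The wheel is at rest, with the red tooth at (177,266), unchanged. Now the second click with the same stroke.

```bash
python3 -m jog '[[1,0,-10,0,0,0,0],[1,0,-20,0,0,0,0],[1,0,-30,0,0,0,0],[1,0,-30,0,0,0,0],[1,8,-30,0,0,0,0],[1,14,-30,0,0,0,0],[1,18,-30,0,0,0,0],[1,22,-30,0,0,0,0],[1,26,-30,0,0,0,0],[1,30,-30,0,0,0,0],[1,34,-30,0,0,0,0],[1,38,-30,0,0,0,0]]'; python3 -m jog '[[1,4,0,0,0,0,0],[1,8,0,0,0,0,0],[1,12,0,0,0,0,0],[1,16,0,0,0,0,0],[1,20,0,0,0,0,0],[1,20,0,0,0,0,0],[1,20,8,0,0,0,0],[1,20,16,0,0,0,0],[1,20,24,0,0,0,0],[1,20,30,0,0,0,0],[1,20,30,0,0,0,0],[1,20,30,0,0,0,0]]'; python3 look.py; python3 -m jog '[[1,-12,0,0,0,0,0],[1,-30,0,0,0,0,0],[1,-48,0,0,0,0,0],[1,-58,0,0,0,0,0],[1,-58,0,0,0,0,0],[1,-58,0,0,0,0,0],[1,-58,0,0,0,0,0]]'; python3 look.py s6
```

```text
time: 8.2
eef_pos: [0.5327, -0.1125, 0.0619]
tcp_rot: [0.119, 0.993, -0.0, 0.001]
contact_force: [2.0, -1.2, 0.4]
opening: 0.002
finger_force: 1.2
time: 9.4
eef_pos: [0.5203, -0.078, 0.0613]
tcp_rot: [0.119, 0.993, -0.0, -0.0]
contact_force: [-0.9, -0.8, -0.7]
opening: 0.001
finger_force: 0.0
tool rel axis 29.46660901903329 82.39855936264846 0.06129510533678169 9.4
red 56 crop 167.875 360.25 r 0.0425158487942163 ang 140.82829998272817
time: 10.15
eef_pos: [0.5758, -0.0918, 0.0609]
tcp_rot: [0.119, 0.993, 0.0, -0.001]
contact_force: [0.0, -0.7, 0.5]
opening: -0.0
finger_force: 0.0
tool rel axis -27.631165598796787 82.09567744521553 0.06093181808890981 10.15
red 56 crop 167.875 360.25 r 0.0425158487942163 ang 140.82829998272817
```

View pics/s6.png

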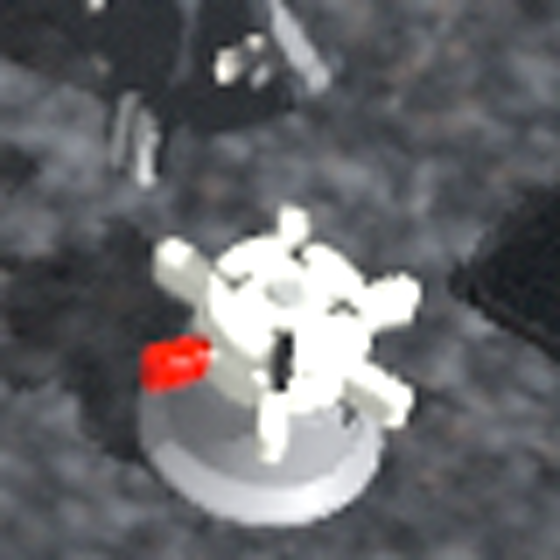

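The second click is done and the wheel is at rest, with red at (168,360), one click short of the pointer. Now the third and last click, same stroke.

```bash
python3 -m jog '[[1,0,-10,0,0,0,0],[1,0,-20,0,0,0,0],[1,0,-30,0,0,0,0],[1,0,-30,0,0,0,0],[1,8,-30,0,0,0,0],[1,14,-30,0,0,0,0],[1,18,-30,0,0,0,0],[1,22,-30,0,0,0,0],[1,26,-30,0,0,0,0],[1,30,-30,0,0,0,0],[1,34,-30,0,0,0,0],[1,38,-30,0,0,0,0]]'; python3 -m jog '[[1,4,0,0,0,0,0],[1,8,0,0,0,0,0],[1,12,0,0,0,0,0],[1,16,0,0,0,0,0],[1,20,0,0,0,0,0],[1,20,0,0,0,0,0],[1,20,8,0,0,0,0],[1,20,16,0,0,0,0],[1,20,24,0,0,0,0],[1,20,30,0,0,0,0],[1,20,30,0,0,0,0],[1,20,30,0,0,0,0]]'; python3 look.py; python3 -m jog '[[1,0,10,-20,0,0,0],[1,0,10,-50,0,0,0],[1,0,10,-90,0,0,0],[1,0,10,-90,0,0,0],[1,0,10,-90,0,0,0],[1,0,10,-90,0,0,0]]'; python3 look.py s7
```

```text
time: 11.4
eef_pos: [0.5327, -0.1125, 0.0619]
tcp_rot: [0.119, 0.993, -0.0, 0.001]
contact_force: [2.7, -0.6, 0.9]
opening: -0.002
finger_force: 1.2
time: 12.6
eef_pos: [0.5203, -0.078, 0.0613]
tcp_rot: [0.119, 0.993, -0.0, -0.0]
contact_force: [-0.2, 0.4, -0.1]
opening: 0.002
finger_force: 0.0
tool rel axis 29.441401838981818 82.3842370434625 0.06132043572442844 12.6
red 41 crop 266.3414634146341 422.7317073170732 r 0.040613208801326864 ang -163.3069161843663
time: 13.25
eef_pos: [0.5216, -0.0685, 0.15]
tcp_rot: [0.119, 0.993, 0.0, -0.001]
contact_force: [-0.2, 0.3, -0.0]
opening: -0.001
finger_force: 0.0
tool rel axis 30.490938322962762 91.93104043894654 0.150018203396973 13.25
red 43 crop 266.9767441860465 423.4186046511628 r 0.040833815264476166 ang -162.96801233403684
```

View pics/s7.png

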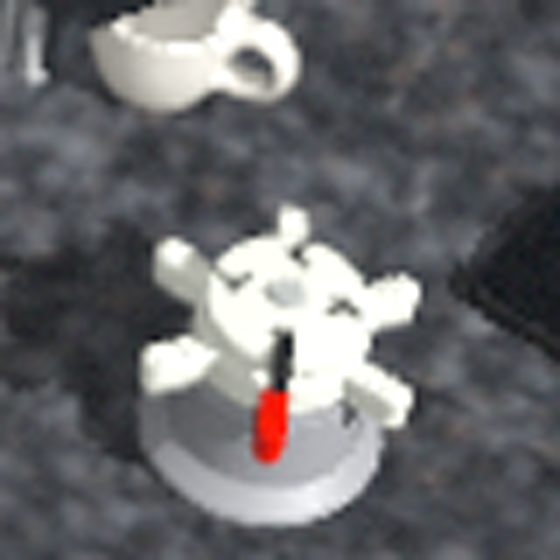

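The red tooth is at (270,425), right at the black pointer and at rest. The gripper is clear, and the white cup hasn't moved.

```bash
python3 -c "
from h import *
print(workorder.sign_off())"
```

```text
the job is handed in; nothing more can be done
None
```

I moved the white counter forward three separate clicks, and its red tooth now rests at the black pointer, about 4–5° short of dead centre; the arm touched nothing else, and the job is handed in.

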